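# Put the pattern weights away by length

### The arm

A 6-joint arm with a two-finger parallel gripper is mounted at the origin on the work surface. World frame = base frame: x ahead of the robot, y to its left, z up, the work surface at z = 0. Lengths are in m, angles in rad, forces in N, time in s.
With the tool pointing down it reaches from about 0.3 to 0.825 m from the base axis. Payload 5.4 kg.
Tool frame: the origin (TCP) lies midway between the tips of the shut fingers; the grasp point (between the pads) lies 19 mm behind it; y points along the fingers, x is the direction in which the jaws open and shut, and the axes are right-handed (so a half turn about y gives the same grasp; the last joint's range is limited). The gripper opens to 92 mm and grips with 3 to 60 N. Pads are 20 mm wide; open, the fingers measure 128 mm over their backs; the gripper's body (75 mm by 189 mm) begins 69 mm behind the grasp point.
Start: joints at [-1.518, 0.158, 1.597, -0, 1.386, -0.21], TCP at [0.149, -0.555, 0.215] pointing down, gripper open.
Joint ranges: [-2.91, 2.91], [-0.94, 2.29], [0.18, 2.7], [-1.29, 4.43], [0.17, 2.64], [-3, 3]. Speed limits (rad/s): [2.57, 2.57, 3.14, 3.14, 3.14, 3.14].

### API

Orientations are given as a rotation vector (axis times angle).
In Python, from rig import robot gives the robot as it stands.
- The arm moves only by the tool carry_out, never from a script. Its argument "steps" is text: rows parted by semicolons, each of 7 numbers parted by spaces: the shift along the tool's x, y, z in mm, then the turn, a rotation vector about the tool's x, y, z in degrees, then the opening, from 0 (shut) to 1 (fully open). A call has 1 to 10 rows; each row is the pose to reach, as a shift and turn from the pose commanded when the call began, along the tool's axes at that moment; what a row does not reach only later rows make up. A row lasts 1/10 s, in which the tool goes at most 50 mm and 8.59 degrees, less where a joint would pass 70% of its speed; a pose out of reach is approached as far as the arm can. A call with a gripper value outside its range is refused whole. The fingers move at their own pace and stop on an object; "squeeze" is the grip in N (left out, the last holds). Time passes only in rows, so rows that repeat a pose let the fingers close. It gives the time, the measured TCP pose, the force and the opening at its end, in the units of the state.
- robot.observe(): the state, without advancing time (a new reading comes with each control period).
- robot.snapshot(name): name is "scene" or "side" or "wrist"; returns a dict with "img" (480x640x3 uint8, red, green, blue), "range_z" (480x640 float32, m along the optical axis (not along the pixel's ray), 0 where there is no reading), "fx", "fy", "cx", "cy" (pixels), "rvec" (rotation vector, rad) and "tvec" (3), from world to camera coordinates, as OpenCV has them; the wrist camera has in their place "T_tool_cam" (4x4, takes a point from camera to tool coordinates, whose origin is the TCP and whose axes are the tool frame's). Camera axes: x right, y down, z forward; pixel columns grow to the right and rows downward; lengths in m; the calibration is good to about 2 mm. A picture is of the moment at which its call begins: read the wrist's pose just before it.
- robot.sign_off(): hands the job in, once; it reports no verdict.
The state is a dict: "t": time; "qpos": joint angles; "joint_vel": joint speeds; "joint_torque": joint torques, N m; "tool_pos": TCP position; "orientation": TCP orientation; "force": force on the tool from outside, world axes, zero at the start; "torque": the same for the moment, N m; "width": finger opening in m.
Only numpy, scipy, OpenCV 4.12 (cv2) and the standard library are available. Lean on these libraries where they do the work, as an engineer would, in place of code of your own. Each camera call takes 0.05 s, during which the arm holds its last target. There are 200 camera calls.

### The job

Put the pattern weights away for the night: sort every weight on the cutting table by length into the pulled-out tray, laid flat, rib up and lengthwise, short ones in the red row, medium ones in the yellow and long ones in the blue. Only when all are sorted push the tray fully home into the cabinet, then push the blue door shut until it clicks onto its catch. Leave the iron, thread cone and pincushion where they are.

Things in the scene. Friction and masses are not known exactly. Their poses are not given: they have to be found in the camera images.
- short_a: short pattern weight: steel bar 36 mm long (its x axis), 24 wide, 18 high, with a black grip rib centred on top (30 long along x, 14 wide, 20 high; total height 38). Origin: centre of the underside; z up. All weights look alike but for length. May be absent.
- short_b: short pattern weight: steel bar 36 mm long (its x axis), 24 wide, 18 high, with a black grip rib centred on top (30 long along x, 14 wide, 20 high; total height 38). Origin: centre of the underside; z up. All weights look alike but for length. May be absent.
- short_c: short pattern weight: steel bar 36 mm long (its x axis), 24 wide, 18 high, with a black grip rib centred on top (30 long along x, 14 wide, 20 high; total height 38). Origin: centre of the underside; z up. All weights look alike but for length. May be absent.
- medium_a: medium pattern weight: steel bar 56 mm long (its x axis), 24 wide, 18 high, with a black grip rib centred on top (30 long along x, 14 wide, 20 high; total height 38). Origin: centre of the underside; z up. All weights look alike but for length. May be absent.
- medium_b: medium pattern weight: steel bar 56 mm long (its x axis), 24 wide, 18 high, with a black grip rib centred on top (30 long along x, 14 wide, 20 high; total height 38). Origin: centre of the underside; z up. All weights look alike but for length. May be absent.
- medium_c: medium pattern weight: steel bar 56 mm long (its x axis), 24 wide, 18 high, with a black grip rib centred on top (30 long along x, 14 wide, 20 high; total height 38). Origin: centre of the underside; z up. All weights look alike but for length. May be absent.
- long_a: long pattern weight: steel bar 76 mm long (its x axis), 24 wide, 18 high, with a black grip rib centred on top (30 long along x, 14 wide, 20 high; total height 38). Origin: centre of the underside; z up. All weights look alike but for length. May be absent.
- long_b: long pattern weight: steel bar 76 mm long (its x axis), 24 wide, 18 high, with a black grip rib centred on top (30 long along x, 14 wide, 20 high; total height 38). Origin: centre of the underside; z up. All weights look alike but for length. May be absent.
- row_short (a point): centre of the floor of the red row of the tray, the row for the 36 mm weights. x runs along the row into the cabinet (the row is 204 mm long inside: x from -102 to +102), y across it (50 mm wide inside, 4 mm thick low walls 12 mm above this floor), z up. Rows are 54 mm apart, floor 16 mm above the table. Weights go end to end: room for 3 short, 3 medium or 2 long.
- row_medium (a point): centre of the floor of the yellow row of the tray, the row for the 56 mm weights. x runs along the row into the cabinet (the row is 204 mm long inside: x from -102 to +102), y across it (50 mm wide inside, 4 mm thick low walls 12 mm above this floor), z up. Rows are 54 mm apart, floor 16 mm above the table. Weights go end to end: room for 3 short, 3 medium or 2 long.
- row_long (a point): centre of the floor of the blue row of the tray, the row for the 76 mm weights. x runs along the row into the cabinet (the row is 204 mm long inside: x from -102 to +102), y across it (50 mm wide inside, 4 mm thick low walls 12 mm above this floor), z up. Rows are 54 mm apart, floor 16 mm above the table. Weights go end to end: room for 3 short, 3 medium or 2 long.
- tray (a joint): how far the tray is pulled out of the cabinet, m: 0 = fully home, front flush with the cabinet; 0.235 = fully out; starts about 0.23 out, all rows clear of the cabinet from above.
- tray_front (a point): middle of the top edge of the tray's upright front panel (outer face; panel 166 mm wide, 45 high, 8 thick, top 57 mm above the table). Axes as the rows: push along +x to send the tray home.
- door (a joint): door angle, rad: 0 = shut and seated on its catch, grows as it opens, about 1.6 to 1.9 at the start. A sprung roller catch resists over the last 0.08 rad (about 6 N at mid-door), then snaps in.
- door_hinge (a point): top of the hinge axis of the blue door (vertical axis), 76 mm above the table, at the front corner of the cabinet that is far from the robot. Site turns with the door: its y runs along the door to the free edge, its -x is the door's outer face, 12 mm out from the axis.
- door_edge (a point): middle of the top of the door's free edge, 236 mm from the hinge. The door is 74 mm high, bottom 2 mm above the table, 12 thick; a small pull at 212 mm from the hinge stands 18 mm off the outer face.
- cabinet: fixed low white cabinet, 240 deep (x), 250 wide (y), 76 high; origin centre of the underside; its open front is the face at x = -120 mm, which looks roughly to the robot's right (world -y). The tray slides out of the front to -x; the door hangs at its y = -118 mm front corner and closes over the front.
- iron: steam iron on the table, bystander, about 200 x 100 x 130; origin centre of underside
- thread_cone: green cone of thread, bystander, 60 wide, 115 high; origin centre of underside
- pincushion: red round pincushion, bystander, 80 wide, 40 high; origin centre of underside
There are look-alikes about, which are no part of the job. What is shaped like the short_b but orange is not meant.

How it is judged:
On the way, in this order (a step that is already met when the one before it is completed fails the run):
1. every weight lies in the row for its length while the tray is still out and the door open (y of short_a in the frame of row_short between -0.02 and 0.02 m and x of short_a in the frame of row_short between -0.1 and 0.1 m and z of each of short_a, short_b, short_c in the frame of row_short below 0.007 m and angle between each of short_a, short_b, short_c, medium_a, medium_b, medium_c, long_a, long_b's own z axis and vertical below 0.15 rad and angle between the x axis of each of short_a, short_b, short_c and the x axis of row_short, either way round below 0.4 rad and y of short_b in the frame of row_short between -0.02 and 0.02 m and x of short_b in the frame of row_short between -0.1 and 0.1 m and y of short_c in the frame of row_short between -0.02 and 0.02 m and x of short_c in the frame of row_short between -0.1 and 0.1 m and y of medium_a in the frame of row_medium between -0.02 and 0.02 m and x of medium_a in the frame of row_medium between -0.1 and 0.1 m and z of each of medium_a, medium_b, medium_c in the frame of row_medium below 0.007 m and angle between the x axis of each of medium_a, medium_b, medium_c and the x axis of row_medium, either way round below 0.4 rad and y of medium_b in the frame of row_medium between -0.02 and 0.02 m and x of medium_b in the frame of row_medium between -0.1 and 0.1 m and y of medium_c in the frame of row_medium between -0.02 and 0.02 m and x of medium_c in the frame of row_medium between -0.1 and 0.1 m and y of long_a in the frame of row_long between -0.02 and 0.02 m and x of long_a in the frame of row_long between -0.1 and 0.1 m and z of each of long_a, long_b in the frame of row_long below 0.007 m and angle between the x axis of each of long_a, long_b and the x axis of row_long, either way round below 0.4 rad and y of long_b in the frame of row_long between -0.02 and 0.02 m and x of long_b in the frame of row_long between -0.1 and 0.1 m and linear speed of each of short_a, short_b, short_c, medium_a, medium_b, medium_c, long_a, long_b below 0.02 m/s and value of joint tray above 0.14 m and value of joint door above 0.5 rad), for 0.2 s.
2. the tray is fully home with the weights in their rows, the door still open (value of joint tray below 0.008 m and value of joint door above 0.3 rad and y of short_a in the frame of row_short between -0.02 and 0.02 m and x of short_a in the frame of row_short between -0.1 and 0.1 m and z of each of short_a, short_b, short_c in the frame of row_short below 0.007 m and angle between each of short_a, short_b, short_c, medium_a, medium_b, medium_c, long_a, long_b's own z axis and vertical below 0.15 rad and angle between the x axis of each of short_a, short_b, short_c and the x axis of row_short, either way round below 0.4 rad and y of short_b in the frame of row_short between -0.02 and 0.02 m and x of short_b in the frame of row_short between -0.1 and 0.1 m and y of short_c in the frame of row_short between -0.02 and 0.02 m and x of short_c in the frame of row_short between -0.1 and 0.1 m and y of medium_a in the frame of row_medium between -0.02 and 0.02 m and x of medium_a in the frame of row_medium between -0.1 and 0.1 m and z of each of medium_a, medium_b, medium_c in the frame of row_medium below 0.007 m and angle between the x axis of each of medium_a, medium_b, medium_c and the x axis of row_medium, either way round below 0.4 rad and y of medium_b in the frame of row_medium between -0.02 and 0.02 m and x of medium_b in the frame of row_medium between -0.1 and 0.1 m and y of medium_c in the frame of row_medium between -0.02 and 0.02 m and x of medium_c in the frame of row_medium between -0.1 and 0.1 m and y of long_a in the frame of row_long between -0.02 and 0.02 m and x of long_a in the frame of row_long between -0.1 and 0.1 m and z of each of long_a, long_b in the frame of row_long below 0.007 m and angle between the x axis of each of long_a, long_b and the x axis of row_long, either way round below 0.4 rad and y of long_b in the frame of row_long between -0.02 and 0.02 m and x of long_b in the frame of row_long between -0.1 and 0.1 m), for 0.2 s.
3. the door is shut and seated on its catch (value of joint door below 0.03 rad), for 0.2 s.
At the end, for the whole second after the job is handed in: every weight that is present lies flat, rib up (within 0.15 rad) and lengthwise (within 0.4 rad) on the floor of the row for its length (within 20 mm of the row's centre line), at rest; the tray is home within 10 mm; the door is seated on its catch (under 0.03 rad) (y of short_a in the frame of row_short between -0.02 and 0.02 m and x of short_a in the frame of row_short between -0.1 and 0.1 m and z of each of short_a, short_b, short_c in the frame of row_short below 0.007 m and angle between each of short_a, short_b, short_c, medium_a, medium_b, medium_c, long_a, long_b's own z axis and vertical below 0.15 rad and angle between the x axis of each of short_a, short_b, short_c and the x axis of row_short, either way round below 0.4 rad and y of short_b in the frame of row_short between -0.02 and 0.02 m and x of short_b in the frame of row_short between -0.1 and 0.1 m and y of short_c in the frame of row_short between -0.02 and 0.02 m and x of short_c in the frame of row_short between -0.1 and 0.1 m and y of medium_a in the frame of row_medium between -0.02 and 0.02 m and x of medium_a in the frame of row_medium between -0.1 and 0.1 m and z of each of medium_a, medium_b, medium_c in the frame of row_medium below 0.007 m and angle between the x axis of each of medium_a, medium_b, medium_c and the x axis of row_medium, either way round below 0.4 rad and y of medium_b in the frame of row_medium between -0.02 and 0.02 m and x of medium_b in the frame of row_medium between -0.1 and 0.1 m and y of medium_c in the frame of row_medium between -0.02 and 0.02 m and x of medium_c in the frame of row_medium between -0.1 and 0.1 m and y of long_a in the frame of row_long between -0.02 and 0.02 m and x of long_a in the frame of row_long between -0.1 and 0.1 m and z of each of long_a, long_b in the frame of row_long below 0.007 m and angle between the x axis of each of long_a, long_b and the x axis of row_long, either way round below 0.4 rad and y of long_b in the frame of row_long between -0.02 and 0.02 m and x of long_b in the frame of row_long between -0.1 and 0.1 m and linear speed of each of short_a, short_b, short_c, medium_a, medium_b, medium_c, long_a, long_b below 0.02 m/s and value of joint tray below 0.01 m and value of joint door below 0.03 rad); the robot touches nothing.
It fails at once if the iron is moved more than 3 cm (distance of iron from where it was at the start of the episode above 0.03 m).
It fails at once if the thread_cone is moved more than 3 cm (distance of thread_cone from where it was at the start of the episode above 0.03 m).
It fails at once if the pincushion is moved more than 3 cm (distance of pincushion from where it was at the start of the episode above 0.03 m).
Of short_a, short_b, short_c, medium_a, medium_b, medium_c, long_a, long_b only 6 to 8 are there at a start; the rules pass over those that are not, and their reading is None.
At some moment in a run one of short_a, short_b, short_c, medium_a, medium_b, medium_c, long_a, long_b may be knocked a few centimetres aside while the robot is not near it.
Once in a run the grip may slacken for a moment while it holds something.
It also fails if it takes over 210 s, if anything falls off the work surface, if the arm or the gripper's body presses on something with over 40 N, if the wrist force passes 120 N, or if a joint passes its speed limit or range.

## Working session

There is one attempt and no reset: what is moved stays moved. The work goes in short steps, Python scripts to look and compute and a tool call to move; the robot and the scene stay as the last step left them, time stands still between calls to the robot, and variables do not carry over. Pictures are saved under pics/ and viewed, about 12 in all and at most 16, crops included, and the job is handed in when it is done.

Besides the shell and the picture viewer there is one more tool, called after "Call:" as name(argument=value, ...) on one line, values as JSON. carry_out: Moves the arm, as the interface text tells. Its arguments: {"type":"object","properties":{"steps":{"type":"string"},"squeeze":{"type":"number"}},"required":["steps"]}

```bash
ls; mkdir -p pics; cat > h.py <<'E'
import numpy as np, cv2
from scipy.spatial.transform import Rotation as R
from rig import robot
def snap(name,save=None):
    st=robot.observe(); s=robot.snapshot(name)
    if 'rvec' in s:
        Rm=R.from_rotvec(np.ravel(s['rvec'])).as_matrix(); t=np.ravel(s['tvec'])
        s['R']=Rm.T; s['c']=-Rm.T@t
    else:
        Rt=R.from_rotvec(st['orientation']).as_matrix(); T=np.array(s['T_tool_cam'])
        s['R']=Rt@T[:3,:3]; s['c']=np.array(st['tool_pos'])+Rt@T[:3,3]
    if save: cv2.imwrite('pics/'+save,s['img'][:,:,::-1])
    return s
def cloud(s):
    v,u=np.mgrid[0:480,0:640]; z=s['range_z']
    p=np.stack([(u-s['cx'])/s['fx']*z,(v-s['cy'])/s['fy']*z,z],-1)
    P=p@s['R'].T+s['c']; P[z==0]=np.nan
    return P
def ray(s,u,v,h):
    d=s['R']@np.array([(u-s['cx'])/s['fx'],(v-s['cy'])/s['fy'],1]); return s['c']+d*(h-s['c'][2])/d[2]
E
python3 - <<'E'
from h import *
for n in('scene','side'):
    s=snap(n,n+'0.png'); print(n,s['c'].round(3),s['R'][:,2].round(2),s['fx'])
    np.savez('/tmp/'+n,P=cloud(s),img=s['img'])
print(robot.observe())
E
```

```text
pics
scene [ 1.12  -0.47   0.801] [-0.53  0.46 -0.71] 555.3023853109557
side [ 0.319 -0.553  0.814] [ 0.25  0.56 -0.79] 525.8512077500716
{'t': 0.1, 'qpos': array([-1.51807457e+00,  1.59002938e-01,  1.59809324e+00, -1.17883423e-05,
        1.38618502e+00, -2.10101390e-01]), 'joint_vel': array([ 0.00114298, -0.00053868, -0.00293239,  0.00029304, -0.00076041,
       -0.00040358]), 'joint_torque': array([-1.13565266e-04, -3.86503637e+01, -3.22961354e+01,  7.02306745e-02,
        3.39344877e-02, -4.68341977e-05]), 'tool_pos': array([ 0.14933448, -0.55469061,  0.21371441]), 'orientation': array([-1.32082214,  1.01416176, -1.01232093]), 'force': array([0.52436987, 1.07899707, 0.43445303]), 'torque': array([-0.0184976 , -0.04521774,  0.0282198 ]), 'width': 0.09188184650179206}
```

View pics/scene0.png

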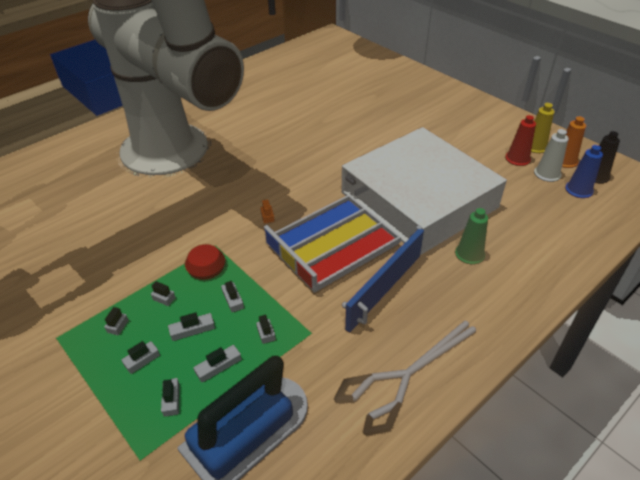

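View pics/side0.png

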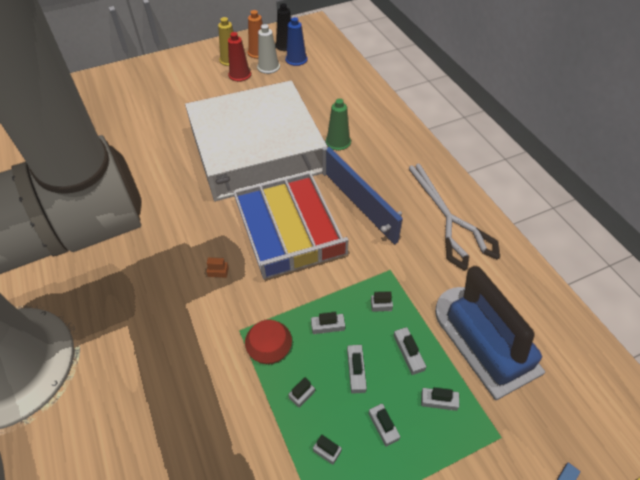

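```bash
cat >> h.py <<'E'
def weights(s,ax=None,mask=None):
    """objects of weight height: (centre, len, wid, yaw of long axis, rib top z)"""
    P=cloud(s); hsv=cv2.cvtColor(s['img'],cv2.COLOR_RGB2HSV)
    m=((hsv[...,1]<90)|(hsv[...,2]<50))&(P[...,2]>.006)&(P[...,2]<.05)
    if mask is not None: m&=mask(P)
    n,l,st,_=cv2.connectedComponentsWithStats(m.astype(np.uint8),connectivity=4); out=[]
    for i in range(1,n):
        if st[i,4]<60: continue
        Q=P[l==i]; rib=Q[Q[:,2]>.03]
        if len(rib)<10: continue
        (c,sz,a)=cv2.minAreaRect(Q[:,:2].astype(np.float32)*1000)
        a=np.deg2rad(a); 
        if sz[0]<sz[1]: a+=np.pi/2; sz=sz[::-1]
        (c2,s2,a2)=cv2.minAreaRect(rib[:,:2].astype(np.float32)*1000); a2=np.deg2rad(a2)
        if s2[0]<s2[1]: a2+=np.pi/2
        w=lambda x:np.rad2deg((x+np.pi/2)%np.pi-np.pi/2)
        out.append((np.round(c,1),np.round(sz,0),round(w(a)),np.round(c2,1),np.round(s2,0),round(w(a2)),round(float(np.nanpercentile(Q[:,2],97)*1000),1),st[i,:2]))
    return out
E
python3 - <<'E'
from h import *
for n in('scene','side'):
    s=snap(n); print(n)
    for o in weights(s,mask=lambda P:(P[...,1]<.05)&(P[...,0]>.25)&(P[...,1]>-.6)): print(*o)
    P=cloud(s); hsv=cv2.cvtColor(s['img'],cv2.COLOR_RGB2HSV); H=hsv[...,0]
    ok=(hsv[...,1]>120)&(hsv[...,2]>60)&(P[...,1]>-.12)&(P[...,1]<.25)
    for nm,lo,hi in(('red',-1,6),('yel',20,32),('blue',108,128),):
        m=(ok&(H>lo)&(H<hi)&(P[...,2]>.008)&(P[...,2]<.023)).astype(np.uint8)
        nn,l,st,_=cv2.connectedComponentsWithStats(m); i=1+st[1:,4].argmax(); Q=P[l==i]
        print(nm,st[i],cv2.minAreaRect(Q[:,:2].astype(np.float32)*1000),np.median(Q[:,2]))
    m=(ok&(H>105)&(H<128)&(P[...,2]>.065)&(P[...,2]<.09)); Q=P[m]; 
    print('door top',cv2.minAreaRect(Q[:,:2].astype(np.float32)*1000), np.median(Q[:,2]))
    m=(hsv[...,1]<60)&(hsv[...,2]>110)&(P[...,2]>.068)&(P[...,2]<.084)&(P[...,0]<1); Q=P[m]
    print('cab top',cv2.minAreaRect(Q[:,:2].astype(np.float32)*1000), np.median(Q[:,2]))
    m=(hsv[...,1]<90)&(hsv[...,2]>60)&(P[...,2]>.045)&(P[...,2]<.062)&(P[...,1]<.1)&(P[...,0]<.7)&(P[...,1]>-.2);Q=P[m]
    if len(Q): print('front top',cv2.minAreaRect(Q[:,:2].astype(np.float32)*1000), np.median(Q[:,2]))
E
```

```text
scene
[473.8 -32. ] [62.  4.] -5 [473.7 -31.7] [ 3. 61.] -5 47.0 [264 230]
[610.9   2.6] [95. 12.] 82 [613.   -2.5] [84.  5.] 82 43.1 [311 263]
[702.7  15.6] [69.  3.] -80 [702.8  15.6] [ 3. 69.] -80 48.8 [362 280]
[ 424.1 -254.2] [37. 25.] 25 [ 424.9 -254.7] [27. 13.] 25 39.8 [151 282]
[ 512.7 -160.8] [59. 24.] -17 [ 513.8 -161.1] [14. 28.] -16 39.8 [221 282]
[717.2 -37.6] [41. 23.] 84 [717.3 -39.1] [37. 23.] 84 47.5 [345 307]
[ 423.6 -348.4] [37. 26.] -61 [ 424.5 -348.8] [14. 29.] -61 39.2 [104 308]
[ 519.3 -253.8] [76. 28.] 69 [ 521.7 -254.7] [29. 13.] 64 38.7 [168 313]
[ 616.6 -163.4] [38. 24.] -23 [ 618.6 -163.9] [14. 31.] -24 39.2 [256 316]
[ 516.7 -351.8] [56. 26.] 90 [ 517.5 -351.7] [30. 13.] 87 38.9 [122 341]
[ 613.8 -262.7] [76. 26.] 84 [ 614.7 -262.8] [30. 13.] 83 39.1 [194 345]
[ 748.9 -293.2] [204.  97.] 85 [ 768.7 -316. ] [160.  55.] 69 28.4 [177 377]
[ 614.8 -353.5] [57. 25.] -34 [ 615.5 -354.1] [14. 28.] -35 39.6 [161 378]
red [ 311  228   83   54 1380] ((585.2063598632812, 75.01245880126953), (194.5367889404297, 46.19828414916992), 85.39776611328125) 0.01640045461465
[... 1857 characters left out ...]
32886280962
yel [ 264  185   48   67 1555] ((539.43994140625, 90.57838439941406), (177.770751953125, 47.11334228515625), 84.99677276611328) 0.017415505141268328
blue [ 239  191   45   69 1553] ((485.1659240722656, 95.72737121582031), (175.9276123046875, 45.70811462402344), 84.67292785644531) 0.017357196039077927
door top ((688.3369750976562, 61.27302551269531), (8.375997543334961, 227.0791015625), 9.469518661499023) 0.07661029532940022
cab top ((595.1798095703125, 325.761474609375), (723.99658203125, 323.98358154296875), 83.37438201904297) 0.07686641304701486
front top ((348.4269104003906, -11.823112487792969), (696.6250610351562, 142.71673583984375), 6.7632832527160645) 0.055480559048067035
```

```bash
cat >> h.py <<'E'
TH=np.deg2rad(85); RX=np.array([np.cos(TH),np.sin(TH)]); RY=np.array([-RX[1],RX[0]])
CEN={'m':np.array([535,75.])}; CEN['s']=CEN['m']-54*RY; CEN['l']=CEN['m']+54*RY
def row(k,x): return CEN[k]+x*RX
def tool(st=None):
    st=st or robot.observe(); return np.array(st['tool_pos'])*1000, R.from_rotvec(st['orientation'])
def yaw_of(Ro): v=Ro.apply([1,0,0]); return np.rad2deg(np.arctan2(v[1],v[0]))
def down(yaw):
    y=np.deg2rad(yaw); x=np.array([np.cos(y),np.sin(y),0]); d=np.array([0,0,-1.])
    return R.from_matrix(np.stack([x,d,np.cross(x,d)],1))
C6=None
def rel(p0,R0,p1,R1):
    return np.round(R0.inv().apply(np.array(p1)-p0),0), np.round(np.rad2deg((R0.inv()*R1).as_rotvec()),0)
def best(yaw,xy,ref):
    """choose jaw yaw mod 180 with small last joint"""
    c=[yaw+180*k for k in range(-3,4)]
    q6=[np.rad2deg(np.arctan2(xy[1],xy[0]))+ref-y for y in c]
    i=int(np.argmin(np.abs(q6))); return c[i],q6[i]
REF=None
def ref():
    st=robot.observe(); p,Ro=tool(st); q=np.rad2deg(st['qpos']); return yaw_of(Ro)+q[5]-q[0]
def plan(src,wyaw,dst,hz=130,gz=22,pz=39):
    p,Ro=tool(); r=ref(); a,q6=best(wyaw+90,src,r); b,q6b=best(TH*57.29578+90,dst,r)
    # place yaw: same grasp, any half turn of the weight is fine
    print('yaw now %.0f pick %.0f (q6 %.0f) place %.0f (q6 %.0f)'%(yaw_of(Ro),a,q6,b,q6b))
    A,B=down(a),down(b); n=0
    for nm,p0,R0,p1,R1 in(('travel',p,Ro,[*src,hz],A),('back',[*src,hz],A,[*dst,hz],B)):
        s,t=rel(np.array(p0),R0,p1,R1); print(nm,s,t,'rows',max(np.linalg.norm(s)/50,np.linalg.norm(t)/8.59).round(1))
    print('down pick y',hz-gz,'down place y',hz-pz)
E
python3 - <<'E'
from h import *
p,Ro=tool(); print(yaw_of(Ro),ref(),Ro.as_matrix().round(2).tolist())
plan((519.7,-252.8),68,row('l',48))
plan((422.5,-253.2),22,row('s',60)); plan((423,-347.5),-58.5,row('s',60))
E
```

```text
-74.94725104843675 0.0002102137700177309 [[0.26, -0.0, 0.97], [-0.97, 0.0, 0.26], [-0.0, -1.0, 0.0]]
yaw now -75 pick -22 (q6 -4) place -5 (q6 20)
travel [-195.   84.  436.] [ -0. -53.  -0.] rows 9.7
back [-174.    0.  340.] [  0. -17.   0.] rows 7.6
down pick y 108 down place y 91
yaw now -75 pick -68 (q6 37) place -5 (q6 17)
travel [-220.   84.  342.] [-0. -7. -0.] rows 8.3
back [-291.    0.  303.] [  0. -63.   0.] rows 8.4
down pick y 108 down place y 91
yaw now -75 pick 32 (q6 -71) place -5 (q6 17)
travel [-129.   84.  318.] [  -0. -106.   -0.] rows 12.3
back [395.   0. 318.] [ 0. 36.  0.] rows 10.1
down pick y 108 down place y 91
```

Call:
carry_out(steps="-195 84 436 0 -53 0 0.45;-195 84 436 0 -53 0 0.45;-195 84 436 0 -53 0 0.45;-195 84 436 0 -53 0 0.45;-195 84 436 0 -53 0 0.45;-195 84 436 0 -53 0 0.45;-195 84 436 0 -53 0 0.45;-195 84 436 0 -53 0 0.45;-195 84 436 0 -53 0 0.45;-195 84 436 0 -53 0 0.45", squeeze=30)

```text
t: 1.2
tool_pos: [0.5214, -0.2511, 0.1298]
orientation: [-1.549, 0.299, -0.299]
force: [0.7, -0.2, -0.8]
width: 0.041
```

```bash
python3 - <<'E'
from h import *
s=snap('wrist','w1.png'); p,Ro=tool(); print(p.round(1),yaw_of(Ro))
for o in weights(s): print(*o)
E
```

```text
[ 523.5 -248.   128.9] -21.71127397354839
[ 710.4 -283.8] [206.  73.] 73 [ 701.4 -305.4] [  3. 133.] -87 29.2 [528  23]
[ 616.9 -159.5] [36. 24.] -22 [ 616.8 -159.9] [15. 30.] -22 39.4 [373  40]
[ 513.7 -156.6] [55. 23.] -18 [ 513.2 -157.1] [14. 30.] -17 39.3 [215  96]
[ 614.2 -258.6] [75. 25.] 84 [ 613.9 -259.2] [30. 14.] 83 39.1 [414 144]
[ 520.6 -250.1] [75. 23.] 68 [ 520.4 -250.3] [30. 14.] 68 39.1 [301 183]
[ 423.4 -249.8] [37. 23.] 22 [ 427.1 -248.8] [23. 14.] 22 39.2 [173 253]
[ 616.2 -348.2] [57. 20.] -32 [ 617.3 -344.3] [ 6. 30.] -21 37.2 [440 285]
[ 516.9 -336.8] [34. 23.] 89 [ 518.4 -335.5] [ 8. 16.] -31 38.4 [335 310]
[ 430.3 -348.2] [21.  6.] -60 [ 429.3 -346.9] [ 6. 18.] -54 39.2 [241 397]
```

```bash
python3 - <<'E'
from h import *
p,Ro=tool(); st=robot.observe(); print(p.round(1),yaw_of(Ro),st['joint_vel'].round(3))
s=snap('wrist'); print([o for o in weights(s) if abs(o[0][0]-520)<15 and abs(o[0][1]+250)<15][0][:4]); p,Ro=tool();print(p.round(1))
st=robot.observe();print(st['joint_vel'].round(3))
E
```

```text
[ 523.5 -248.   128.9] -21.71127397354839 [-0.072 -0.033  0.036 -0.027  0.019 -0.117]
(array([ 520.3, -250. ]), array([76., 24.]), 68, array([ 520.2, -250.4]))
[ 521.5 -250.2  129.2]
[-0.075 -0.033  0.019 -0.04   0.01  -0.047]
```

Call:
carry_out(steps="0 50 0 0 0 0 0.45;0 90 0 0 0 0 0.45;0 107 0 0 0 0 0.45;0 107 0 0 0 0 0.45;0 107 0 0 0 0 0;0 107 0 0 0 0 0;0 107 0 0 0 0 0;0 107 0 0 0 0 0;0 60 0 0 0 0 0;0 0 0 0 0 0 0")

```text
t: 2.3
tool_pos: [0.5179, -0.2523, 0.1195]
orientation: [-1.547, 0.304, -0.296]
force: [0.7, -0.9, -1.9]
width: 0.0137
```

Call:
carry_out(steps="-50 0 90 0 -5 0 0;-90 0 175 0 -10 0 0;-130 0 250 0 -14 0 0;-174 0 338 0 -17 0 0;-174 0 338 0 -17 0 0;-174 0 338 0 -17 0 0;-174 0 338 0 -17 0 0;-174 0 338 0 -17 0 0;-174 0 338 0 -17 0 0;-174 0 338 0 -17 0 0")

```text
t: 3.3
tool_pos: [0.4844, 0.1251, 0.1206]
orientation: [-1.57, 0.066, -0.066]
force: [0.0, -0.2, -2.3]
width: 0.0133
```

```bash
python3 - <<'E'
from h import *
s=snap('wrist','w2.png'); p,Ro=tool(); print(p.round(1),yaw_of(Ro),row('l',48))
E
```

```text
[484.6 124.3 120.6] -4.933596751741642 [485.38896195 127.52375562]
```

View pics/w2.png

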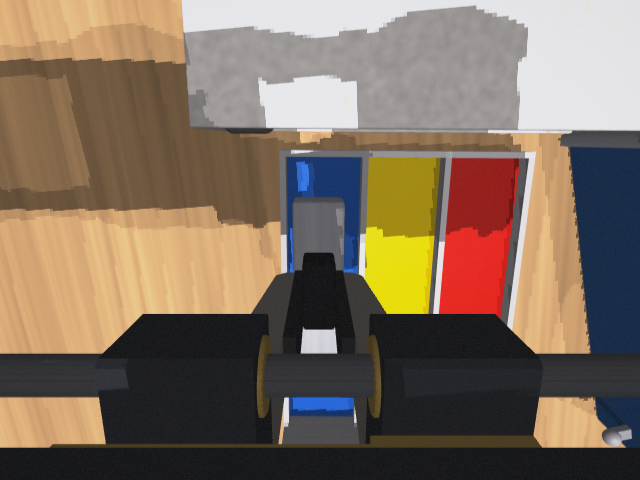

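Call:
carry_out(steps="0 45 0 0 0 0 0;0 75 0 0 0 0 0;0 82 0 0 0 0 0;0 82 0 0 0 0 0;0 82 0 0 0 0 0.4;0 82 0 0 0 0 0.4;0 50 0 0 0 0 0.4;0 0 0 0 0 0 0.4;0 -10 0 0 0 0 0.4;0 -10 0 0 0 0 0.4")

```text
t: 4.35
tool_pos: [0.4869, 0.1246, 0.1333]
orientation: [-1.569, 0.063, -0.073]
force: [0.2, -0.5, -0.4]
width: 0.0367
```

```bash
cat >> h.py <<'E'
def see(views=('side','scene')):
    for n in views:
        print(n)
        s=snap(n)
        for o in weights(s,mask=lambda P:(P[...,1]<.25)&(P[...,0]>.25)&(P[...,1]>-.6)&(P[...,0]<.7)):
            if max(o[1])<85: print(o[0],o[1],o[2],o[3],o[5],o[6])
E
python3 - <<'E'
from h import *
see(); plan((613.2,-261.3),84,row('l',-48))
E
```

```text
side
[562.6 -36.5] [46.  4.] -6 [554.2 -35.5] -21 47.1
[ 615.5 -162.1] [37. 25.] -26 [ 615.4 -162.1] -24 40.3
[ 512.3 -158.9] [56. 26.] -18 [ 512.6 -158.7] -18 39.9
[ 613.4 -260. ] [77. 25.] 83 [ 612.2 -260.1] 88 39.7
[ 422.6 -251.4] [36. 25.] 21 [ 422.4 -252.2] 19 40.6
[ 613.8 -351.5] [55. 25.] -33 [ 613.5 -352.6] -31 40.2
[ 515.7 -349.3] [56. 25.] 90 [ 514.5 -349.6] 90 40.2
[ 421.8 -346.2] [36. 23.] -57 [ 421.7 -347. ] -57 40.4
scene
[473.5 -31.4] [60.  4.] -6 [473.7 -31.6] -6 48.4
[ 513.4 -160.7] [58. 25.] -18 [ 515.3 -161.6] -17 39.4
[ 423.7 -255. ] [38. 24.] 27 [ 425.2 -254.2] 21 39.6
[ 427.4 -346.6] [41. 22.] -76 [ 424.8 -348. ] -58 39.3
[ 617.2 -163.8] [36. 25.] -21 [ 618.1 -163.8] -24 39.6
[ 515.9 -351.8] [56. 27.] -90 [ 516.9 -351.8] -89 38.9
[ 613.8 -260.8] [81. 29.] 87 [ 614.3 -263. ] 83 38.8
[ 614.2 -353.9] [59. 25.] -32 [ 615.8 -354.5] -32 39.2
yaw now -5 pick -6 (q6 -17) place -5 (q6 9)
travel [ 162.   -0. -373.] [ 0.  1. -0.] rows 8.1
back [-166.    0.  277.] [ 0. -1.  0.] rows 6.5
down pick y 108 down place y 91
```

Call:
carry_out(steps="50 0 -115 0 0 0 0.4;100 0 -230 0 0 0 0.4;162 0 -373 0 1 0 0.4;162 0 -373 0 1 0 0.4;162 0 -373 0 1 0 0.4;162 0 -373 0 1 0 0.4;162 0 -373 0 1 0 0.4;162 0 -373 0 1 0 0.4;162 0 -373 0 1 0 0.4;162 0 -373 0 1 0 0.4")

```text
t: 5.45
tool_pos: [0.6126, -0.2614, 0.1276]
orientation: [-1.567, 0.086, -0.08]
force: [-0.1, 0.4, -0.1]
width: 0.0366
```

Call:
carry_out(steps="0 50 0 0 0 0 0.4;0 95 0 0 0 0 0.4;0 108 0 0 0 0 0.4;0 108 0 0 0 0 0;0 108 0 0 0 0 0;0 108 0 0 0 0 0;0 108 0 0 0 0 0;0 60 0 0 0 0 0;0 12 0 0 0 0 0;0 0 0 0 0 0 0")

```text
t: 6.45
tool_pos: [0.6176, -0.263, 0.1388]
orientation: [-1.576, 0.073, -0.09]
force: [1.4, -1.3, -0.8]
width: 0.0133
```

Call:
carry_out(steps="-40 0 70 0 0 0 0;-80 0 140 0 0 0 0;-166 0 277 0 -1 0 0;-166 0 277 0 -1 0 0;-166 0 277 0 -1 0 0;-166 0 277 0 -1 0 0;-166 0 277 0 -1 0 0;-166 0 277 0 -1 0 0;-166 0 277 0 -1 0 0")

```text
t: 7.35
tool_pos: [0.4776, 0.0319, 0.1306]
orientation: [-1.57, 0.066, -0.067]
force: [0.2, -0.3, -2.0]
width: 0.0135
```

Call:
carry_out(steps="0 45 0 0 0 0 0;0 80 0 0 0 0 0;0 91 0 0 0 0 0;0 91 0 0 0 0 0;0 91 0 0 0 0 0.4;0 91 0 0 0 0 0.4;0 45 0 0 0 0 0.4;0 0 0 0 0 0 0.4;0 0 0 0 0 0 0.4")

```text
t: 8.25
tool_pos: [0.4828, 0.0308, 0.1379]
orientation: [-1.572, 0.057, -0.079]
force: [1.1, 0.1, 0.1]
width: 0.0367
```

```bash
python3 - <<'E'
from h import *
see(('side',)); plan((512.9,-160),-17,row('m',66))
E
```

```text
side
[561.7 -36.3] [46.  4.] -5 [554. -36.] -6 47.0
[ 615.8 -161.7] [36. 25.] -23 [ 615.3 -161.5] -21 40.4
[ 699.2 -253.9] [31.  2.] 90 [ 699.2 -253.9] 90 47.5
[ 512.7 -158. ] [56. 26.] -18 [ 512.5 -158.5] -19 39.9
[ 423.1 -252.3] [37. 23.] 18 [ 422.1 -251.9] 21 40.3
[ 613.9 -351.5] [55. 25.] -32 [ 613.7 -352.1] -34 40.1
[ 515.4 -349.2] [57. 25.] -90 [ 514.6 -349.4] 89 40.2
[ 422. -346.] [36. 24.] -58 [ 421.9 -346.8] -58 40.4
yaw now -5 pick -107 (q6 90) place -5 (q6 20)
travel [  48.    5. -188.] [ -0. 102.   0.] rows 11.9
back [-296.    0.  -61.] [  -0. -102.   -0.] rows 11.9
down pick y 108 down place y 91
```

```bash
cat >> h.py <<'E'
def best(yaw,xy,ref,cur=None):
    cur=yaw_of(tool()[1]) if cur is None else cur
    c=[yaw+180*k for k in range(-3,4)]
    q6=[np.rad2deg(np.arctan2(xy[1],xy[0]))+ref-y for y in c]
    i=int(np.argmin([abs(y-cur)+(1e4 if abs(q)>150 else 0) for y,q in zip(c,q6)])); return c[i],q6[i]
E
python3 - <<'E'
from h import *
plan((512.9,-160),-17,row('m',66))
E
```

```text
yaw now -5 pick 73 (q6 -90) place -5 (q6 20)
travel [  48.    5. -188.] [  0. -78.   0.] rows 9.1
back [296.   0.  61.] [ 0. 78.  0.] rows 9.1
down pick y 108 down place y 91
```

Call:
carry_out(steps="48 0 -188 0 -78 0 0.4;48 0 -188 0 -78 0 0.4;48 0 -188 0 -78 0 0.4;48 0 -188 0 -78 0 0.4;48 0 -188 0 -78 0 0.4;48 0 -188 0 -78 0 0.4;48 0 -188 0 -78 0 0.4;48 0 -188 0 -78 0 0.4;48 0 -188 0 -78 0 0.4;48 0 -188 0 -78 0 0.4")

```text
t: 9.3
tool_pos: [0.5084, -0.1594, 0.1292]
orientation: [-1.331, -0.991, 0.992]
force: [0.7, 0.2, 1.1]
width: 0.0368
```

Call:
carry_out(steps="0 50 0 0 0 0 0.4;0 95 0 0 0 0 0.4;0 108 0 0 0 0 0.4;0 108 0 0 0 0 0;0 108 0 0 0 0 0;0 108 0 0 0 0 0;0 108 0 0 0 0 0;0 60 0 0 0 0 0;0 12 0 0 0 0 0;0 0 0 0 0 0 0")

```text
t: 10.3
tool_pos: [0.5127, -0.1615, 0.1375]
orientation: [-1.346, -0.994, 0.987]
force: [1.1, 0.4, -1.3]
width: 0.0141
```

Call:
carry_out(steps="296 0 61 0 78 0 0;296 0 61 0 78 0 0;296 0 61 0 78 0 0;296 0 61 0 78 0 0;296 0 61 0 78 0 0;296 0 61 0 78 0 0;296 0 61 0 78 0 0;296 0 61 0 78 0 0;296 0 61 0 78 0 0;296 0 61 0 78 0 0")

```text
t: 11.3
tool_pos: [0.5365, 0.1419, 0.1301]
orientation: [-1.57, 0.072, -0.071]
force: [0.3, 0.0, -1.4]
width: 0.0136
```

```bash
python3 - <<'E'
from h import *
s=snap('wrist','w3.png');p,Ro=tool(); print(p.round(1),yaw_of(Ro),row('m',66))
E
```

```text
[536.5 141.7 130.1] -5.371568233932933 [540.75227902 140.74885007]
```

View pics/w3.png

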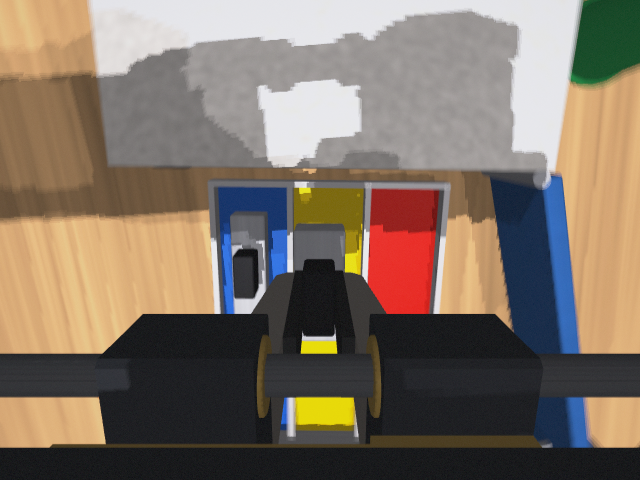

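Call:
carry_out(steps="4 45 0 0 0 0 0;4 80 0 0 0 0 0;4 91 0 0 0 0 0;4 91 0 0 0 0 0;4 91 0 0 0 0 0.4;4 91 0 0 0 0 0.4;4 45 0 0 0 0 0.4;4 0 0 0 0 0 0.4;4 0 0 0 0 0 0.4")

```text
t: 12.25
tool_pos: [0.5462, 0.1414, 0.1385]
orientation: [-1.568, 0.056, -0.078]
force: [0.9, -0.0, 0.4]
width: 0.0364
```

```bash
python3 - <<'E'
from h import *
see(('side',)); plan((515.8,-350.5),89,row('m',0))
E
```

```text
side
[565.2 -36.6] [52.  4.] -5 [554.1 -35.3] -7 48.0
[ 615.5 -162.3] [37. 23.] -28 [ 614.9 -162.2] -23 40.5
[ 422.7 -251.6] [36. 24.] 22 [ 422.1 -252.1] 22 40.2
[ 613.6 -351.6] [55. 25.] -32 [ 612.9 -352.1] -31 40.2
[ 515.6 -349.3] [57. 25.] -90 [ 515.  -349.6] 89 40.2
[ 421.9 -346.1] [37. 24.] -56 [ 421.7 -346.8] -59 40.5
yaw now -5 pick -1 (q6 -33) place -5 (q6 13)
travel [  14.    5. -492.] [-0. -4.  1.] rows 9.8
back [ 12.   0. 426.] [0. 4. 0.] rows 8.5
down pick y 108 down place y 91
```

Call:
carry_out(steps="16 0 -492 0 -4 0 0.4;16 0 -492 0 -4 0 0.4;16 0 -492 0 -4 0 0.4;16 0 -492 0 -4 0 0.4;16 0 -492 0 -4 0 0.4;16 0 -492 0 -4 0 0.4;16 0 -492 0 -4 0 0.4;16 0 -492 0 -4 0 0.4;16 0 -492 0 -4 0 0.4;16 0 -492 0 -4 0 0.4")

```text
t: 13.3
tool_pos: [0.5133, -0.3525, 0.1292]
orientation: [-1.57, 0.015, -0.012]
force: [-0.4, -0.3, 0.8]
width: 0.0367
```

Call:
carry_out(steps="0 30 0 0 0 0 0.4;0 80 0 0 0 0 0.4;0 108 0 0 0 0 0.4;0 108 0 0 0 0 0;0 108 0 0 0 0 0;0 108 0 0 0 0 0;0 108 0 0 0 0 0;0 60 0 0 0 0 0;0 12 0 0 0 0 0;0 0 0 0 0 0 0")

```text
t: 14.3
tool_pos: [0.5178, -0.3535, 0.1388]
orientation: [-1.58, 0.005, -0.02]
force: [1.1, -0.3, -0.4]
width: 0.0135
```

Call:
carry_out(steps="12 0 426 0 4 0 0;12 0 426 0 4 0 0;12 0 426 0 4 0 0;12 0 426 0 4 0 0;12 0 426 0 4 0 0;12 0 426 0 4 0 0;12 0 426 0 4 0 0;12 0 426 0 4 0 0;12 0 426 0 4 0 0;12 0 426 0 4 0 0")

```text
t: 15.3
tool_pos: [0.5331, 0.0787, 0.1308]
orientation: [-1.569, 0.064, -0.064]
force: [-0.4, -0.9, -1.1]
width: 0.0138
```

```bash
python3 - <<'E'
from h import *
snap('wrist');p,Ro=tool(); print(p.round(1),yaw_of(Ro),row('m',0),robot.observe()['width'])
E
```

```text
[533.3  76.7 130.8] -4.755390278558288 [535.  75.] 0.013711108929234331
```

Call:
carry_out(steps="2 45 -1 0 0 0 0;2 80 -1 0 0 0 0;2 91 -1 0 0 0 0;2 91 -1 0 0 0 0;2 91 -1 0 0 0 0.4;2 91 -1 0 0 0 0.4;2 45 -1 0 0 0 0.4;2 0 -1 0 0 0 0.4;2 0 -1 0 0 0 0.4")

```text
t: 16.25
tool_pos: [0.5408, 0.0734, 0.1385]
orientation: [-1.57, 0.057, -0.079]
force: [0.6, -0.1, 0.9]
width: 0.0367
```

```bash
python3 - <<'E'
from h import *
see(('side',)); plan((614,-352.8),-33,row('m',-66))
E
```

```text
side
[570.  -36.4] [42.  5.] -1 [553.7 -35.5] 10 46.8
[ 615.8 -161.6] [36. 24.] -24 [ 615.7 -161.6] -23 40.6
[ 422.6 -251.7] [36. 24.] 22 [ 421.9 -251.7] 22 40.5
[ 613.8 -351.6] [55. 25.] -32 [ 613.2 -352.2] -32 39.8
[ 422.  -346.1] [36. 24.] -58 [ 421.8 -346.7] -60 40.4
yaw now -5 pick 57 (q6 -87) place -5 (q6 6)
travel [ 112.    6. -418.] [  0. -62.   0.] rows 8.7
back [257.   0. 268.] [ 0. 62.  0.] rows 7.4
down pick y 108 down place y 91
```

Call:
carry_out(steps="115 0 -418 0 -62 0 0.4;115 0 -418 0 -62 0 0.4;115 0 -418 0 -62 0 0.4;115 0 -418 0 -62 0 0.4;115 0 -418 0 -62 0 0.4;115 0 -418 0 -62 0 0.4;115 0 -418 0 -62 0 0.4;115 0 -418 0 -62 0 0.4;115 0 -418 0 -62 0 0.4;115 0 -418 0 -62 0 0.4")

```text
t: 17.3
tool_pos: [0.6126, -0.3579, 0.1283]
orientation: [-1.429, -0.77, 0.773]
force: [-0.3, 1.1, 0.3]
width: 0.0364
```

Call:
carry_out(steps="0 30 0 0 0 0 0.4;0 80 0 0 0 0 0.4;0 108 0 0 0 0 0.4;0 108 0 0 0 0 0;0 108 0 0 0 0 0;0 108 0 0 0 0 0;0 108 0 0 0 0 0;0 60 0 0 0 0 0;0 12 0 0 0 0 0;0 0 0 0 0 0 0")

```text
t: 18.3
tool_pos: [0.6175, -0.3549, 0.1397]
orientation: [-1.441, -0.782, 0.773]
force: [1.2, -1.9, -0.2]
width: 0.0138
```

Call:
carry_out(steps="257 0 268 0 62 0 0;257 0 268 0 62 0 0;257 0 268 0 62 0 0;257 0 268 0 62 0 0;257 0 268 0 62 0 0;257 0 268 0 62 0 0;257 0 268 0 62 0 0;257 0 268 0 62 0 0;257 0 268 0 62 0 0;257 0 268 0 62 0 0")

```text
t: 19.3
tool_pos: [0.529, 0.0092, 0.1309]
orientation: [-1.57, 0.066, -0.067]
force: [0.1, -0.3, -2.0]
width: 0.0138
```

```bash
python3 - <<'E'
from h import *
snap('wrist');p,Ro=tool(); print(p.round(1),yaw_of(Ro),row('m',-66),robot.observe()['width'])
E
```

```text
[529.2   8.5 130.9] -4.913327305867072 [529.24772098   9.25114993] 0.01328771321674924
```

Call:
carry_out(steps="0 45 0 0 0 0 0;0 80 0 0 0 0 0;0 91 0 0 0 0 0;0 91 0 0 0 0 0;0 91 0 0 0 0 0.4;0 91 0 0 0 0 0.4;0 45 0 0 0 0 0.4;0 0 0 0 0 0 0.4;0 0 0 0 0 0 0.4")

```text
t: 20.25
tool_pos: [0.5341, 0.0078, 0.1383]
orientation: [-1.572, 0.057, -0.079]
force: [0.9, 0.4, 0.1]
width: 0.0369
```

```bash
python3 - <<'E'
from h import *
see(('side',)); plan((423,-347.2),-58,row('s',60))
E
```

```text
side
[561.7 -36.1] [46.  4.] -6 [554.2 -35.3] -6 48.2
[ 615.8 -162.1] [36. 26.] -23 [ 615.3 -161.8] -23 40.4
[ 423.  -251.4] [37. 24.] 20 [ 421.9 -251.6] 21 40.1
[ 421.9 -346. ] [36. 24.] -58 [ 421.9 -346.9] -58 40.5
yaw now -5 pick 32 (q6 -71) place -5 (q6 17)
travel [ -78.    5. -364.] [  0. -37.   0.] rows 7.4
back [398.   0. 314.] [ 0. 37.  0.] rows 10.1
down pick y 108 down place y 91
```

Call:
carry_out(steps="-75 0 -364 0 -37 0 0.4;-75 0 -364 0 -37 0 0.4;-75 0 -364 0 -37 0 0.4;-75 0 -364 0 -37 0 0.4;-75 0 -364 0 -37 0 0.4;-75 0 -364 0 -37 0 0.4;-75 0 -364 0 -37 0 0.4;-75 0 -364 0 -37 0 0.4;-75 0 -364 0 -37 0 0.4;-75 0 -364 0 -37 0 0.4")

```text
t: 21.3
tool_pos: [0.422, -0.347, 0.1294]
orientation: [-1.524, -0.436, 0.437]
force: [0.9, 0.6, 0.2]
width: 0.0364
```

Call:
carry_out(steps="0 40 0 0 0 0 0.4;0 85 0 0 0 0 0.4;0 108 0 0 0 0 0.4;0 108 0 0 0 0 0;0 108 0 0 0 0 0;0 108 0 0 0 0 0;0 108 0 0 0 0 0;0 60 0 0 0 0 0;0 12 0 0 0 0 0;0 0 0 0 0 0 0")

```text
t: 22.3
tool_pos: [0.4255, -0.3502, 0.1378]
orientation: [-1.537, -0.443, 0.436]
force: [1.0, -1.3, -0.9]
width: 0.0134
```

Call:
carry_out(steps="398 0 314 0 37 0 0;398 0 314 0 37 0 0;398 0 314 0 37 0 0;398 0 314 0 37 0 0;398 0 314 0 37 0 0;398 0 314 0 37 0 0;398 0 314 0 37 0 0;398 0 314 0 37 0 0;398 0 314 0 37 0 0;398 0 314 0 37 0 0")

```text
t: 23.3
tool_pos: [0.5859, 0.1107, 0.1308]
orientation: [-1.57, 0.067, -0.068]
force: [0.5, -1.8, -2.0]
width: 0.0136
```

```bash
python3 - <<'E'
from h import *
s=snap('side','s2.png');p,Ro=tool(); print(p.round(1),yaw_of(Ro),row('s',60),robot.observe()['width'])
P=cloud(s);hsv=cv2.cvtColor(s['img'],cv2.COLOR_RGB2HSV)
m=((hsv[...,0]<6)|(hsv[...,0]>174))&(hsv[...,1]>120)&(P[...,1]<-.1)&(P[...,2]>.003)&(P[...,2]<.06); print('pin',np.nanmin(P[m],0),np.nanmax(P[m],0))
E
```

```text
[587.2 117.8 130.9] -4.699171451471124 [594.02385826 130.06527178] 0.01354231593811252
pin [ 0.36977377 -0.18684017  0.01428927] [ 0.43906899 -0.11797654  0.04304123]
```

View pics/s2.png

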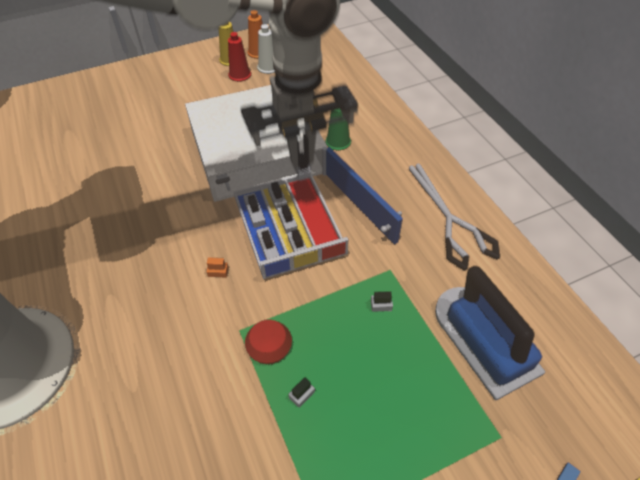

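Call:
carry_out(steps="5 45 4 0 0 0 0;5 80 4 0 0 0 0;5 91 4 0 0 0 0;5 91 4 0 0 0 0;5 91 4 0 0 0 0.4;5 91 4 0 0 0 0.4;5 45 4 0 0 0 0.4;5 0 4 0 0 0 0.4;5 0 4 0 0 0 0.4")

```text
t: 24.25
tool_pos: [0.5963, 0.1119, 0.139]
orientation: [-1.569, 0.056, -0.079]
force: [0.8, -0.1, 0.3]
width: 0.0369
```

```bash
python3 - <<'E'
from h import *
snap('wrist');see(('side',)); p,Ro=tool();print(p); plan((422.8,-252.8),22,row('s',0))
E
```

```text
side
[588.8 111.4] [35. 31.] 66 [590.9 113.3] 86 48.8
[554.6 -35.7] [31.  4.] -5 [554.  -35.7] 3 46.6
[ 615.8 -161. ] [36. 25.] -22 [ 615.6 -161.6] -23 40.5
[ 422.8 -251.6] [36. 24.] 21 [ 421.9 -251.9] 24 40.5
[592.21310642 111.87735429 132.57619194]
yaw now -5 pick -68 (q6 37) place -5 (q6 12)
travel [-137.    2. -378.] [-0. 63.  0.] rows 8.0
back [-237.    0.  275.] [  0. -63.   0.] rows 7.3
down pick y 108 down place y 91
```

Call:
carry_out(steps="-136 0 -378 0 63 0 0.4;-136 0 -378 0 63 0 0.4;-136 0 -378 0 63 0 0.4;-136 0 -378 0 63 0 0.4;-136 0 -378 0 63 0 0.4;-136 0 -378 0 63 0 0.4;-136 0 -378 0 63 0 0.4;-136 0 -378 0 63 0 0.4;-136 0 -378 0 63 0 0.4;-136 0 -378 0 63 0 0.4")

```text
t: 25.35
tool_pos: [0.4217, -0.2529, 0.1292]
orientation: [-1.365, 0.925, -0.921]
force: [0.5, 0.6, 0.2]
width: 0.0368
```

Call:
carry_out(steps="0 40 0 0 0 0 0.4;0 85 0 0 0 0 0.4;0 108 0 0 0 0 0.4;0 108 0 0 0 0 0;0 108 0 0 0 0 0;0 108 0 0 0 0 0;0 108 0 0 0 0 0;0 60 0 0 0 0 0;0 12 0 0 0 0 0;0 0 0 0 0 0 0")

```text
t: 26.35
tool_pos: [0.426, -0.2557, 0.1374]
orientation: [-1.369, 0.912, -0.931]
force: [0.5, -0.6, -1.4]
width: 0.0137
```

Call:
carry_out(steps="-226 0 270 0 -63 0 0;-226 0 270 0 -63 0 0;-226 0 270 0 -63 0 0;-226 0 270 0 -63 0 0;-226 0 270 0 -63 0 0;-226 0 270 0 -63 0 0;-226 0 270 0 -63 0 0;-226 0 270 0 -63 0 0;-226 0 270 0 -63 0 0;-226 0 270 0 -63 0 0")

```text
t: 27.35
tool_pos: [0.5879, 0.0577, 0.1305]
orientation: [-1.57, 0.069, -0.069]
force: [-1.0, -0.1, -0.7]
width: 0.0135
```

```bash
python3 - <<'E'
from h import *
s=snap('wrist','w4.png');p,Ro=tool(); print(p.round(1),yaw_of(Ro),row('s',-12),robot.observe()['width'])
E
```

```text
[587.9  57.2 130.5] -5.068635959803494 [587.74864478  58.33925351] 0.013603719609064131
```

View pics/w4.png

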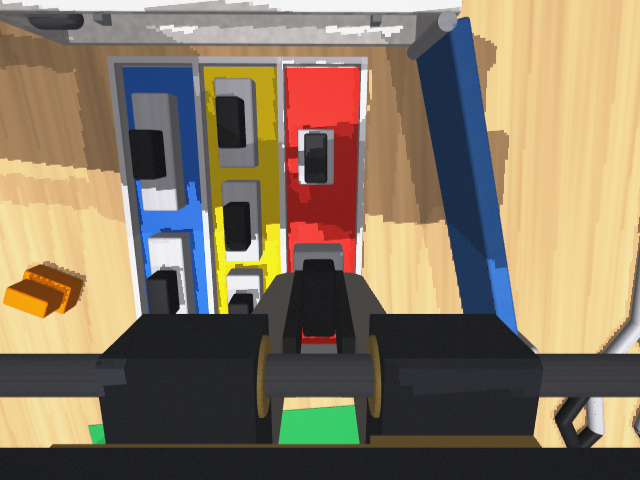

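All five and the first short sit flat and lengthwise in their rows; the second short is held over the red row with room ahead.

Call:
carry_out(steps="0 45 0 0 0 0 0;0 80 0 0 0 0 0;0 91 0 0 0 0 0;0 91 0 0 0 0 0;0 91 0 0 0 0 0.4;0 91 0 0 0 0 0.4;0 45 0 0 0 0 0.4;0 0 0 0 0 0 0.4;0 0 0 0 0 0 0.4")

```text
t: 28.3
tool_pos: [0.5936, 0.0573, 0.139]
orientation: [-1.571, 0.057, -0.08]
force: [0.6, 0.1, 0.8]
width: 0.0367
```

```bash
python3 - <<'E'
from h import *
snap('wrist');see(('side',)); p,Ro=tool();print(p); plan((616.2,-162.8),-24,row('s',-65))
E
```

```text
side
[590.2 111.9] [37. 24.] 86 [590. 112.] 87 47.8
[587.2  55.6] [39. 23.] 84 [587.3  55.2] 84 47.6
[545.3 -35.3] [52.  5.] -5 [554.2 -35.6] -26 46.3
[ 615.2 -162.6] [37. 24.] -29 [ 615.6 -161.7] -23 40.6
[589.53547356  57.68195912 132.60734962]
yaw now -5 pick 66 (q6 -81) place -5 (q6 6)
travel [  46.    3. -217.] [  0. -71.   0.] rows 8.3
back [140.   0.  99.] [ 0. 71.  0.] rows 8.3
down pick y 108 down place y 91
```

Call:
carry_out(steps="47 0 -217 0 -71 0 0.4;47 0 -217 0 -71 0 0.4;47 0 -217 0 -71 0 0.4;47 0 -217 0 -71 0 0.4;47 0 -217 0 -71 0 0.4;47 0 -217 0 -71 0 0.4;47 0 -217 0 -71 0 0.4;47 0 -217 0 -71 0 0.4;47 0 -217 0 -71 0 0.4;47 0 -217 0 -71 0 0.4")

```text
t: 29.4
tool_pos: [0.6152, -0.1619, 0.1286]
orientation: [-1.376, -0.894, 0.897]
force: [0.2, 0.6, 1.3]
width: 0.0369
```

Call:
carry_out(steps="0 40 0 0 0 0 0.4;0 85 0 0 0 0 0.4;0 108 0 0 0 0 0.4;0 108 0 0 0 0 0;0 108 0 0 0 0 0;0 108 0 0 0 0 0;0 108 0 0 0 0 0;0 60 0 0 0 0 0;0 12 0 0 0 0 0;0 0 0 0 0 0 0")

```text
t: 30.4
tool_pos: [0.6204, -0.1641, 0.1389]
orientation: [-1.39, -0.903, 0.892]
force: [1.5, 0.3, -0.0]
width: 0.0137
```

Call:
carry_out(steps="140 0 99 0 71 0 0;140 0 99 0 71 0 0;140 0 99 0 71 0 0;140 0 99 0 71 0 0;140 0 99 0 71 0 0;140 0 99 0 71 0 0;140 0 99 0 71 0 0;140 0 99 0 71 0 0;140 0 99 0 71 0 0;140 0 99 0 71 0 0")

```text
t: 31.4
tool_pos: [0.5827, 0.0059, 0.1308]
orientation: [-1.57, 0.068, -0.068]
force: [0.7, 0.4, -1.0]
width: 0.0134
```

```bash
python3 - <<'E'
from h import *
s=snap('wrist');p,Ro=tool(); print(p.round(1),yaw_of(Ro),row('s',-65),robot.observe()['width'])
E
```

```text
[582.7   5.9 130.7] -4.882608121432408 [583.12939042   5.54093452] 0.013497299017486026
```

Call:
carry_out(steps="0 45 0 0 0 0 0;0 80 0 0 0 0 0;0 91 0 0 0 0 0;0 91 0 0 0 0 0;0 91 0 0 0 0 0.4;0 91 0 0 0 0 0.4;0 45 0 0 0 0 0.4;0 0 0 0 0 0 0.4;0 0 0 0 0 0 0.4")

```text
t: 32.35
tool_pos: [0.5879, 0.005, 0.1387]
orientation: [-1.572, 0.056, -0.079]
force: [1.6, 0.4, 0.8]
width: 0.0367
```

Call:
carry_out(steps="0 0 -50 0 0 0 0.1;0 0 -100 0 0 0 0;0 0 -150 0 0 0 0;-50 0 -170 0 0 0 0;-55 0 -170 0 0 0 0;-55 0 -170 0 0 0 0")

```text
t: 32.95
tool_pos: [0.5122, -0.1589, 0.1302]
orientation: [-1.569, 0.07, -0.069]
force: [0.4, 0.1, 0.1]
width: 0.0006
```

```bash
python3 - <<'E'
from h import *
s=snap('side','s3.png'); p,Ro=tool(); print(p.round(1),yaw_of(Ro))
P=cloud(s);print('ribs (row frame x,y,yaw,z)')
I=s['img'].astype(int)
m=(I.max(-1)<60)&(P[...,2]>.042)&(P[...,2]<.064)&(P[...,0]>.44)&(P[...,0]<.63)&(P[...,1]>-.04)&(P[...,1]<.2)
n,l,st,c=cv2.connectedComponentsWithStats(m.astype(np.uint8))
for i in range(1,n):
    if st[i,4]<25: continue
    Q=P[l==i]; (q,sz,a)=cv2.minAreaRect(Q[:,:2].astype(np.float32)*1000); d=np.array(q)-CEN['m']
    print((d@RX).round(0),(d@RY).round(0),np.round(sz),round(a),np.percentile(Q[:,2],90).round(4))
snap('scene','c3.png')
cv2.imwrite('pics/s3c.png',cv2.resize(s['img'][130:300,170:430,::-1],None,fx=3,fy=3))
E
```

```text
[ 513.6 -158.8  131. ] -4.974065169103612
ribs (row frame x,y,yaw,z)
61.0 2.0 [25. 11.] 86 0.0559
44.0 55.0 [27. 10.] 89 0.0564
-3.0 1.0 [27. 10.] 85 0.056
```

View pics/s3c.png

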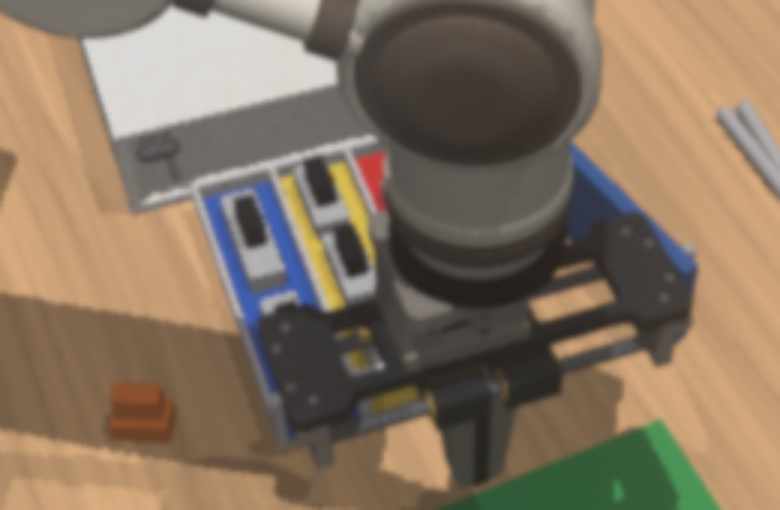

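```bash
python3 - <<'E'
from h import *
for nm in('wrist','scene'):
    s=snap(nm); P=cloud(s); I=s['img'].astype(int); print(nm)
    m=(I.max(-1)<60)&(P[...,2]>.042)&(P[...,2]<.064)&(P[...,0]>.44)&(P[...,0]<.63)&(P[...,1]>-.04)&(P[...,1]<.2)
    n,l,st,c=cv2.connectedComponentsWithStats(m.astype(np.uint8))
    for i in range(1,n):
        if st[i,4]<25: continue
        Q=P[l==i]; (q,sz,a)=cv2.minAreaRect(Q[:,:2].astype(np.float32)*1000); d=np.array(q)-CEN['m']
        print((d@RX).round(0),(d@RY).round(0),np.round(sz),round(a),np.percentile(Q[:,2],90).round(4))
cv2.imwrite('pics/c3c.png',cv2.resize(s['img'][150:320,230:450,::-1],None,fx=3,fy=3))
E
```

```text
wrist
scene
43.0 51.0 [30. 11.] 89 0.0543
61.0 -2.0 [29. 13.] 82 0.0554
-52.0 51.0 [30. 15.] 89 0.0545
-4.0 -2.0 [29. 14.] 83 0.0547
41.0 -55.0 [29. 11.] 85 0.055
-69.0 -1.0 [32. 15.] 86 0.0551
-18.0 -57.0 [29. 11.] 82 0.0548
-66.0 -57.0 [29. 15.] 78 0.0545
```

View pics/c3c.png

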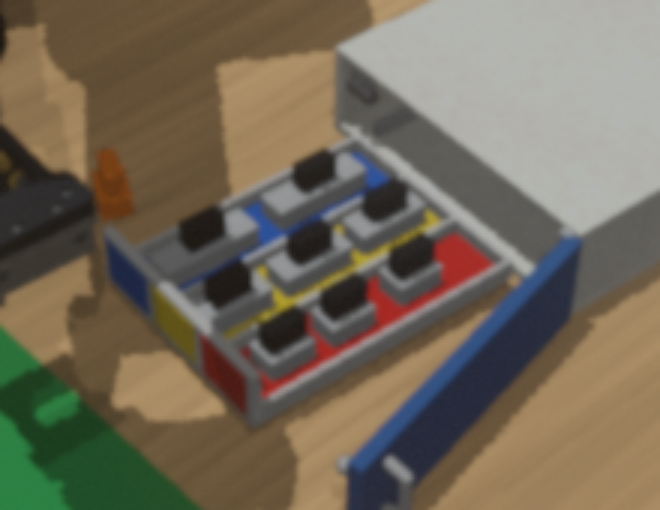

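Call:
carry_out(steps="0 45 0 0 0 0 0;0 90 0 0 0 0 0;0 97 20 0 0 0 0;0 97 60 0 0 0 0;0 97 85 0 0 0 0;0 97 100 0 0 0 0;0 97 105 0 0 0 0;0 97 110 0 0 0 0;0 97 115 0 0 0 0;0 97 120 0 0 0 0")

```text
t: 34.15
tool_pos: [0.5241, -0.0402, 0.0339]
orientation: [-1.571, 0.068, -0.069]
force: [0.1, -2.7, -0.4]
width: 0.0004
```

Call:
carry_out(steps="0 0 8 0 0 0 0;0 0 18 0 0 0 0;0 0 30 0 0 0 0;0 0 42 0 0 0 0;0 0 54 0 0 0 0;0 0 66 0 0 0 0;0 0 78 0 0 0 0;0 0 90 0 0 0 0;0 0 100 0 0 0 0;0 0 105 0 0 0 0")

```text
t: 35.15
tool_pos: [0.532, 0.0669, 0.0332]
orientation: [-1.569, 0.068, -0.066]
force: [0.8, -0.7, 0.6]
width: 0.001
```

```bash
cat >> h.py <<'E'
def tray(nm='scene'):
    p,Ro=tool(); d=p[:2]-CEN['m']; print('tool',p.round(1),'row x %.1f y %.1f'%(d@RX,d@RY),robot.observe()['force'].round(1))
    s=snap(nm); P=cloud(s); I=s['img'].astype(int); print(nm)
    m=(I.max(-1)<60)&(P[...,2]>.042)&(P[...,2]<.064)&(P[...,0]>.44)&(P[...,0]<.66)&(P[...,1]>-.04)&(P[...,1]<.3)
    n,l,st,c=cv2.connectedComponentsWithStats(m.astype(np.uint8))
    for i in range(1,n):
        if st[i,4]<25: continue
        Q=P[l==i]; (q,sz,a)=cv2.minAreaRect(Q[:,:2].astype(np.float32)*1000); d=np.array(q)-CEN['m']
        print((d@RX).round(0),(d@RY).round(0),np.round(sz),round(a),np.percentile(Q[:,2],90).round(4))
    return s,P
E
python3 - <<'E'
from h import *
tray()
E
```

```text
tool [532.   66.9  33.2] row x -8.4 y 2.3 [ 0.8 -0.7  0.6]
scene
108.0 -2.0 [31. 13.] 88 0.0546
94.0 -56.0 [32. 15.] 80 0.055
-17.0 -1.0 [32. 17.] 23 0.0621
45.0 -56.0 [31. 13.] 77 0.0547
```

Call:
carry_out(steps="0 0 10 0 0 0 0;0 0 22 0 0 0 0;0 0 34 0 0 0 0;0 0 46 0 0 0 0;0 0 58 0 0 0 0;0 0 70 0 0 0 0;0 0 82 0 0 0 0;0 0 94 0 0 0 0;0 0 104 0 0 0 0;0 0 110 0 0 0 0")

```text
t: 36.2
tool_pos: [0.5423, 0.1763, 0.0338]
orientation: [-1.569, 0.067, -0.067]
force: [-0.7, -2.4, -0.9]
width: 0.0003
```

Call:
carry_out(steps="0 0 3 0 0 0 0;0 0 6 0 0 0 0;0 0 9 0 0 0 0;0 0 11 0 0 0 0")

```text
t: 36.6
tool_pos: [0.5429, 0.1825, 0.0338]
orientation: [-1.577, 0.068, -0.066]
force: [-4.7, -20.4, 6.2]
width: 0.0003
```

```bash
python3 - <<'E'
from h import *
s,P=tray()
s=snap('side','s4.png'); P=cloud(s); print(tool()[0])
cv2.imwrite('pics/s4c.png',cv2.resize(s['img'][70:290,160:430,::-1],None,fx=2.7,fy=2.7))
E
```

```text
tool [542.9 182.5  33.8] row x 107.7 y 1.5 [ -4.7 -20.4   6.2]
scene
117.0 93.0 [25.  9.] 3 0.0576
98.0 -2.0 [31. 16.] 24 0.0621
[542.95992625 182.37486097  33.88005871]
```

View pics/s4c.png

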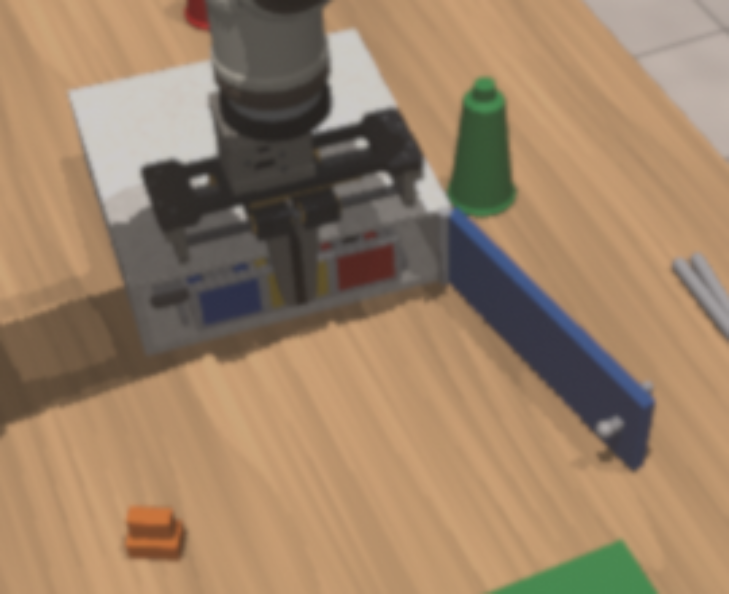

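Call:
carry_out(steps="0 0 2 0 0 0 0;0 0 2 0 0 0 0;0 0 2 0 0 0 0;0 0 -10 0 0 0 0;0 0 -40 0 0 0 0;0 0 -90 0 0 0 0;0 0 -140 0 0 0 0;0 -40 -190 0 0 0 0;0 -80 -220 0 0 0 0;0 -100 -240 0 0 0 0")

```text
t: 37.7
tool_pos: [0.523, -0.0549, 0.136]
orientation: [-1.569, 0.066, -0.071]
force: [0.8, -0.5, -0.7]
width: 0.0002
```

```bash
python3 - <<'E'
from h import *
s=snap('side'); P=cloud(s); print(tool()[0]); hsv=cv2.cvtColor(s['img'],cv2.COLOR_RGB2HSV)
dd=(P[...,:2]-CEN['m']); X=dd@RX; Y=dd@RY; Z=P[...,2]
for nm,m in(('tray front',(np.abs(Y)<85)&(Z>.03e0)&(Z<.05)&(X*1>-1e9)),):
    pass
X=(P[...,:2]*1000-CEN['m'])@RX; Y=(P[...,:2]*1000-CEN['m'])@RY
col=(hsv[...,1]>120)&(Z>.02)&(Z<.054)&(X>60)&(X<160)&(abs(Y)<80)
print('front face x by colour',[np.nanmedian(X[col&(Y>a)&(Y<a+54)]).round(1) for a in(-81,-27,27)],col.sum())
top=(Z>.07)&(Z<.082)&(hsv[...,1]<60)&(X>60)&(X<400)&(abs(Y)<130)
for a in range(-120,120,40): q=X[top&(Y>a)&(Y<a+40)]; print(a,len(q),np.percentile(q,1).round(1) if len(q) else '')
m=(hsv[...,0]>105)&(hsv[...,0]<128)&(hsv[...,1]>120)&(Z>.068)&(Z<.085)&(P[...,0]>.62)
print('door',cv2.minAreaRect(P[m][:,:2].astype(np.float32)*1000))
s2=snap('scene')
cv2.imwrite('pics/s5c.png',cv2.resize(s['img'][70:290,160:430,::-1],None,fx=2.7,fy=2.7))
E
```

```text
[526.3688283  -59.44196752 141.6134612 ]
front face x by colour [np.float64(nan), np.float64(117.5), np.float64(nan)] 49
-120 0 
-80 195 220.2
-40 1134 122.2
0 1418 118.7
40 1450 119.1
80 1495 119.3
door ((689.2353515625, 57.62299346923828), (8.511194229125977, 221.749755859375), 9.459765434265137)
  return np.nanmean(a, axis, out=out, keepdims=keepdims)
```

View pics/s5c.png

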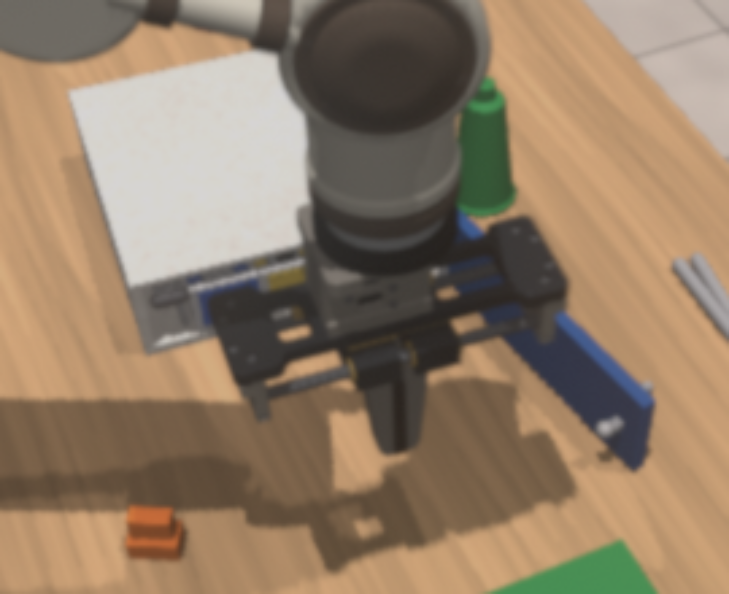

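```bash
cat > d.py <<'E'
from h import *
H=np.array([664,178.])
def path(phis,r=165,pre=0,yaw=-5):
    y=np.deg2rad(yaw); tx=np.array([np.cos(y),np.sin(y)]); tz=np.array([-tx[1],tx[0]]); out=[]
    for f in phis:
        f=np.deg2rad(f); u=np.array([np.cos(f),np.sin(f)]); n=np.array([-u[1],u[0]])
        out.append(H+r*u+(12+18*abs(n@tx)+10*abs(n@tz)+pre)*n)
    return np.array(out),tx,tz
E
python3 - <<'E'
from d import *
p,Ro=tool(); print(p,yaw_of(Ro))
a,tx,tz=path([-80.5],pre=25)
print('start',a,rel(p,Ro,[*a[0],36],down(-5)))
q,tx,tz=path(np.arange(-80.5,-186,-5.5)); d=q-a[0]
for f,e,w in zip(np.arange(-80.5,-186,-5.5),d,q): print(f,(e@tx).round(),(e@tz).round(),w.round())
s=snap('side');P=cloud(s); m=(P[...,0]>.71)&(P[...,0]<.79)&(P[...,1]>-.08)&(P[...,1]<.1)&(P[...,2]<.2); print('near start zmax',np.nanmax(P[m][:,2]),m.sum())
E
```

```text
[526.363584   -57.16690975 139.35427424] -5.190163665279738
start [[747.38254555  24.65911147]] (array([211., 106., 102.]), array([ 0., -0.,  1.]))
-80.5 -24.0 -6.0 [723.  21.]
-86.0 -40.0 -13.0 [707.  16.]
-91.5 -56.0 -17.0 [690.  12.]
-97.0 -72.0 -20.0 [674.  11.]
-102.5 -87.0 -22.0 [659.  10.]
-108.0 -103.0 -22.0 [643.  11.]
-113.5 -118.0 -21.0 [628.  14.]
-119.0 -134.0 -18.0 [612.  18.]
-124.5 -149.0 -14.0 [597.  24.]
-130.0 -164.0 -8.0 [583.  31.]
-135.5 -179.0 -1.0 [569.  39.]
-141.0 -193.0 8.0 [556.  50.]
-146.5 -206.0 18.0 [544.  61.]
-152.0 -218.0 30.0 [532.  74.]
-157.5 -229.0 43.0 [523.  88.]
-163.0 -239.0 58.0 [514. 103.]
-168.5 -247.0 73.0 [508. 119.]
-174.0 -254.0 89.0 [503. 136.]
-179.5 -258.0 106.0 [499. 153.]
-185.0 -261.0 123.0 [498. 170.]
near start zmax 0.07727959427630271 1819
```

Call:
carry_out(steps="45 0 20 0 0 0 0;90 0 42 0 0 0 0;135 0 64 0 0 0 0;180 0 86 0 0 0 0;211 0 102 0 0 0 0;211 0 102 0 0 0 0;211 40 102 0 0 0 0;211 80 102 0 0 0 0;211 104 102 0 0 0 0;211 104 102 0 0 0 0")

```text
t: 38.85
tool_pos: [0.7358, 0.0317, 0.0226]
orientation: [-1.568, 0.077, -0.058]
force: [-0.8, 0.1, -0.8]
width: 0.0004
```

Call:
carry_out(steps="-12 0 -3 0 0 0 0;-24 0 -6 0 0 0 0;-40 0 -13 0 0 0 0;-56 0 -17 0 0 0 0;-72 0 -20 0 0 0 0;-87 0 -22 0 0 0 0;-103 0 -22 0 0 0 0;-118 0 -21 0 0 0 0;-126 0 -20 0 0 0 0;-134 0 -18 0 0 0 0")

```text
t: 39.85
tool_pos: [0.6067, 0.0241, 0.0309]
orientation: [-1.57, 0.066, -0.07]
force: [1.1, 0.1, 0.0]
width: 0.0003
```

```bash
cat >> d.py <<'E'
def door(nm):
    s=snap(nm);P=cloud(s);Z=P[...,2];hsv=cv2.cvtColor(s['img'],cv2.COLOR_RGB2HSV)
    m=(hsv[...,0]>105)&(hsv[...,0]<128)&(hsv[...,1]>120)&(Z>.068)&(Z<.085)&(P[...,0]>.4)&(P[...,0]<.76)&(P[...,1]>-.1)&(P[...,1]<.25)
    Q=P[m][:,:2]*1000; print(nm,len(Q),cv2.minAreaRect(Q.astype(np.float32)) if len(Q)>5 else ''); return s,Q
E
python3 - <<'E'
from d import *
print(tool()[0],robot.observe()['force']); door('side'); door('scene')
E
```

```text
[606.67243313  24.13091043  30.92195432] [1.09553764 0.13859957 0.04609231]
side 83 ((559.05908203125, -8.001996994018555), (43.06705856323242, 9.022146224975586), 57.70158386230469)
scene 231 ((606.6934204101562, 72.99182891845703), (230.10284423828125, 13.899848937988281), 57.101585388183594)
```

Call:
carry_out(steps="-12 0 2 0 0 0 0;-26 0 8 0 0 0 0;-40 0 14 0 0 0 0;-53 0 22 0 0 0 0;-66 0 31 0 0 0 0;-78 0 42 0 0 0 0;-88 0 53 0 0 0 0;-97 0 66 0 0 0 0;-105 0 80 0 0 0 0;-110 0 90 0 0 0 0")

```text
t: 40.95
tool_pos: [0.5038, 0.1246, 0.0296]
orientation: [-1.57, 0.067, -0.067]
force: [0.6, -0.4, -1.3]
width: 0.0006
```

```bash
python3 - <<'E'
from d import *
print(tool()[0],robot.observe()['force']); door('side'); door('scene')
q,tx,tz=path([-185]); print((q[0]-tool()[0][:2])@tx,(q[0]-tool()[0][:2])@tz)
E
```

```text
[503.84880254 124.55367702  29.56714327] [ 0.63988924 -0.41756389 -1.28025315]
side 40 ((644.130615234375, 166.5056915283203), (29.116085052490234, 8.909647941589355), 15.897174835205078)
scene 145 ((623.609375, 162.8680419921875), (80.93016815185547, 12.198273658752441), 6.616908073425293)
-10.026585801696745 45.13527219925917
```

Call:
carry_out(steps="-2 0 10 0 0 0 0;-4 0 18 0 0 0 0;-6 0 25 0 0 0 0;-8 0 31 0 0 0 0;-10 0 36 0 0 0 0;-10 0 40 0 0 0 0;-10 0 43 0 0 0 0;-10 0 45 0 0 0 0")

```text
t: 41.85
tool_pos: [0.4979, 0.1682, 0.0295]
orientation: [-1.571, 0.069, -0.066]
force: [-1.3, -3.0, 2.1]
width: 0.0007
```

```bash
python3 - <<'E'
from d import *
print(tool()[0],robot.observe()['force']); door('side'); door('scene')
E
```

```text
[497.89627282 168.17593762  29.46865756] [-1.34471495 -2.95136487  2.12187738]
side 64 ((633.0713500976562, 173.2647247314453), (12.199402809143066, 51.539791107177734), 86.28047180175781)
scene 138 ((592.60498046875, 175.54812622070312), (12.267626762390137, 143.383544921875), 83.3104019165039)
```

Call:
carry_out(steps="0 0 2 0 0 0 0;0 0 4 0 0 0 0;0 0 6 0 0 0 0;0 0 6 0 0 0 0")

```text
t: 42.35
tool_pos: [0.4986, 0.171, 0.0296]
orientation: [-1.577, 0.068, -0.065]
force: [-3.5, -18.8, 5.2]
width: 0.0003
```

Call:
carry_out(steps="0 0 1 0 0 0 0;0 0 -20 0 0 0 0;0 0 -60 0 0 0 0;0 0 -110 0 0 0 0;0 -40 -150 0 0 0 0;-40 -80 -180 0 0 0 0;-80 -100 -210 0 0 0 0;-130 -110 -240 0 0 0 0;-170 -110 -260 0 0 0 0;-170 -110 -260 0 0 0 0")

```text
t: 43.35
tool_pos: [0.3055, -0.0702, 0.1398]
orientation: [-1.571, 0.068, -0.07]
force: [-0.7, -0.7, -0.1]
width: 0.0005
```

```bash
python3 - <<'E'
from d import *
print(tool()[0],robot.observe()['force'])
for n in('scene','side'):
    s,Q=door(n)
    if len(Q)>20: vx,vy,_,_=cv2.fitLine(Q.astype(np.float32),cv2.DIST_HUBER,0,.01,.01).ravel(); print('door line deg',np.rad2deg(np.arctan(vy/vx)))
    P=cloud(s);hsv=cv2.cvtColor(s['img'],cv2.COLOR_RGB2HSV);Z=P[...,2]
    X=(P[...,:2]*1000-CEN['m'])@RX; Y=(P[...,:2]*1000-CEN['m'])@RY
    b=(hsv[...,0]>105)&(hsv[...,0]<128)&(hsv[...,1]>120)&(Z>.02)&(Z<.065)&(X>60)&(X<140)
    y=np.arange(-110,115,25); print('face X by Y',[(int(a),np.nanmedian(X[b&(abs(Y-a)<12)]).round(1)) for a in y if (b&(abs(Y-a)<12)).sum()>5])
    cv2.imwrite(f'pics/{n}6.png',s['img'][:,:,::-1])
E
```

```text
[305.47694295 -70.19831025 139.81618346] [-0.7327488  -0.73833467 -0.13599469]
scene 362 ((548.234375, 179.3978271484375), (12.936382293701172, 228.9873809814453), 85.38385772705078)
door line deg -5.171692
face X by Y []
side 242 ((543.8726806640625, 181.87823486328125), (10.1430025100708, 224.1034393310547), 84.62027740478516)
door line deg -5.28585
face X by Y []
```

View pics/scene6.png

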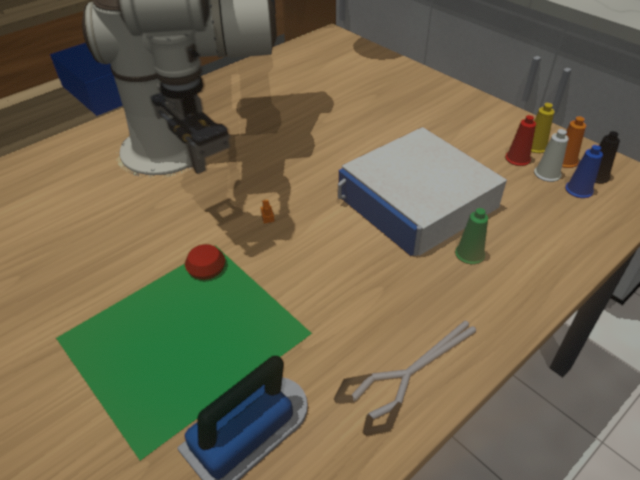

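```bash
python3 -c "
from rig import robot
print(robot.sign_off())"
```

```text
the job is handed in; nothing more can be done
None
```

All eight weights are put away: three short in the red row, three medium in the yellow, two long in the blue. The tray is home and the blue door is shut. I handed the job in at about 43 s of the 210 s allowed; the hand-in itself gives no verdict.

- **Weights:** Before the push, the scene camera showed each one rib up and within about 4 mm of its row's centre line. Their lengthwise angles were within about 7° of the rows. From the side view I could confirm only three, because the arm hid the rest. I could not look again once they were inside the cabinet.
- **Tray:** Its front measured 117.5 mm along the row axis against about 119 mm for the cabinet's front edge, so it is flush. It stopped firmly at about 20 N.
- **Door:** I pushed until it held against about 19 N. After I backed off, both cameras put it at −5.2° to −5.3°, against about −5° for the cabinet front as judged from the rows' direction. That fits being on its catch, though no reading shows the catch directly.
- **Left alone:** In the last picture the iron, thread cone and pincushion stand where they were, and so does the orange look-alike. I judged this by eye and did not measure it.

One thing did not go to plan: the first short weight landed about 19 mm nearer the tray front than I aimed. I spaced the other two shorts around it. I saw neither the grip slackening nor a knocked weight.

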